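# Put the repair kit back in its trays

## Task

Pick the four pieces of the repair kit out of the things on the desk and put each in its own place: the screwdriver with the blue and black handle in the long narrow tray, the yellow case in the short rectangular tray, the small dark roll of tape flat in the larger round dish, and the loupe upright in the smaller round dish. Each must rest on the floor of its place, wholly inside the rim, and be let go. Leave the syringe and the pink note pad where they are.

Things in the scene. Friction and masses are not known exactly. Their poses are not given: they have to be found in the camera images.
- screwdriver_center (a point): Precision screwdriver lying on the desk, 175 mm long, round handle 17 mm thick with blue and black sections, thin shaft 4 mm. The point is at mid-length and at the handle's mid-height (8.5 mm above what it lies on); the handle is there too (it reaches from 20 mm on the shaft side of the point to the butt). Own y axis lies along it, +y to the butt of the handle, z up.
- case_center (a point): Plain yellow plastic box-shaped case, 55 x 90 mm, 22 mm high. The point is its centre (11 mm above what it stands on); own x along the 55 mm side, y along the 90 mm side, z up.
- tape_roll_center (a point): Roll of dark tape lying flat, 58 mm outer diameter, 19 mm high. The point is the roll's centre (9.5 mm above what it lies on); z along its axis, up.
- loupe_center (a point): Black eye loupe standing upright like a small cup, 38 mm high; its foot (lower 14 mm) is 36 mm in diameter, above 18 mm it is a 43 mm wide cup. The point is on its axis half-way up (19 mm above what it stands on); z up.
- long_tray: Long narrow tray fixed on the desk: dark floor, bright metal rim. Inside 46 x 200 mm (outside 56 x 210). Floor 2 mm above the desk, rim top 5 mm above the desk. Origin on the desk under its centre; x across, y along the 200 mm side.
- short_tray: Short rectangular tray fixed on the desk, dark floor, metal rim. Inside 78 x 112 mm (outside 88 x 122). Floor 2 mm, rim top 5 mm above the desk. Origin on the desk under its centre; x across, y along the 112 mm side.
- large_dish: Larger round dish fixed on the desk, dark floor, metal rim. Inside diameter 84 mm (outside 94). Floor 2 mm, rim top 5 mm above the desk. Origin on the desk under its centre.
- small_dish: Smaller round dish fixed on the desk, dark floor, metal rim. Inside diameter 60 mm (outside 70). Floor 2 mm, rim top 5 mm above the desk. Origin on the desk under its centre.
- syringe_center (a point): Grey thermal-paste syringe lying on the desk, 106 mm long, 17 mm thick at its flanges; to be left alone. The point is its centre (8.5 mm up); own y along it.
- note_pad_center (a point): Pink pad of sticky notes, 40 x 51 mm, 11 mm high; to be left alone. The point is its centre (5.5 mm up); own y along the 51 mm side.
There are look-alikes about, which are no part of the job. Leave any orange look-alike of the part that bears loupe_center alone.

How it is judged:
By the outcome, as a careful person would: the job done as asked, in the order asked, and still so for the second after the job is handed in, with the robot touching nothing.
It also fails if it takes over 99 s, if anything falls off the work surface, if the arm or the gripper's body presses on something with over 40 N, if the wrist force passes 120 N, or if a joint passes its speed limit or range.

## Robot

A 6-joint arm with a two-finger parallel gripper is mounted at the origin on a cart in front of the work surface, level with it; the furniture and walls round the work are solid. World frame = base frame: x ahead of the robot, y to its left, z up, the work surface at z = 0. Lengths are in m, angles in rad, forces in N, time in s.
With the tool pointing down it reaches from about 0.35 to 0.975 m from the base axis. Payload 17.4 kg.
Tool frame: the origin (TCP) lies midway between the tips of the shut fingers; the grasp point (between the pads) lies 19 mm behind it; z points along the fingers, y is the line along which they close (so a half turn about z gives the same grasp; the last joint's range is limited). The gripper opens to 85 mm and grips with 20 to 120 N. Pads are 22 mm wide; open, the fingers measure 114 mm over their backs; the gripper's body (76 mm by 85 mm) begins 54 mm behind the grasp point. The pads swing forward as they close: fully open they stand 13 mm farther back than shut.
Start: joints at [-1.168, 0.116, 1.442, -0, 1.584, -0.038], TCP at [0.288, -0.61, 0.231] pointing down, gripper open.
Joint ranges: [-2.83, 2.83], [-0.83, 2.19], [0.07, 2.5], [-1.14, 4.28], [0.01, 3], [-2.97, 2.97]. Speed limits (rad/s): [1.89, 1.89, 2.22, 3.14, 3.14, 3.14].

## Interface

Orientations are given as a rotation vector (axis times angle).
In Python, from rig import manip gives the robot as it stands.
- The arm moves only by the tool servo_tool, never from a script. Its argument "moves" is a list of rows, each an object with "linear": the shift along the world's x, y, z normalised to -1 to 1, where 1 is 500 mm, a list of three; "rotation": the turn, a rotation vector about the world's x, y, z normalised to -1 to 1, where 1 is pi rad, a list of three. A call has 1 to 10 rows; each row is the pose to reach, as a shift and turn from the pose commanded when the call began, turning the shorter way round; what a row does not reach only later rows make up. A row lasts 1/8 s, in which the tool goes at most 62.5 mm and 10.7 degrees, less where a joint would pass 70% of its speed; a pose out of reach is approached as far as the arm can. A call with a number of a shift or a turn outside -1 to 1 is refused whole. A call with a gripper value outside its range is refused whole. "gripper" is the gripper's target within -1 to 1 (fully open at 1, half-way at 0, shut at -1), set as the call begins (left out, the last holds). The fingers move at their own pace and stop on an object; the grip force is fixed at half the most. Time passes only in rows, so rows that repeat a pose let the fingers close. It gives the time, the measured TCP pose, the force, the opening and the grip force at its end, in the units of the state.
- manip.get_state(): the state, without advancing time (a new reading comes with each control period).
- manip.read_camera(name): name is "side" or "top"; returns a dict with "frame" (480x640x3 uint8, blue, green, red), "K" (3x3 intrinsics, pixels), "dist" ([k1, k2, p1, p2, k3] as OpenCV has them; the pictures are not rectified), "xyz" and "rotation" of the camera in the world. Camera axes: x right, y down, z forward; pixel columns grow to the right and rows downward; lengths in m; the calibration is good to about 2 mm. A picture is of the moment at which its call begins. There is no depth.
- manip.job_done(): hands the job in; it is judged then, once.
Trained networks look in the newest picture that a camera, given by its name, has taken for a name from the list of things; names that differ only in an ending like _2 or _b are one class to them, and where a whole thing is asked for, a point or a joint stands for the part that bears it (a point fixed in the world has none). Each returns a list of dicts, best first, with "conf" (0 to 1); they miss things now and then, are a little off and sometimes report something else, mostly with a low value. They report only what shows in the picture. A call takes as long as a camera call. They do not tell look-alikes from the thing itself.
- manip.find_in(camera, thing): "position" ([column, row] in pixels, amid what is visible of it).
- manip.trace(camera, thing): "region" (480x640 bool, what is visible of it) and "position" ([column, row] in pixels, amid what is visible of it).
- manip.spot_point(camera, thing): "position" ([column, row] in pixels: a listed point, or the origin of a listed thing).
The state is a dict: "time_s": time; "joint_pos": joint angles; "qvel": joint speeds; "joint_torque": joint torques, N m; "tool_pos": TCP position; "orientation": TCP orientation; "ft_force": force on the tool from outside, world axes, zero at the start; "wrist_torque": the same for the moment, N m; "grip_width": finger opening in m; "gripper_force": force on a finger pad.
Only numpy, scipy, OpenCV 4.12 (cv2) and the standard library are available. Lean on these libraries where they do the work, as an engineer would, in place of code of your own. Each camera call takes 0.05 s, during which the arm holds its last target. There are 200 camera calls.

## Working session

There is one attempt and no reset: what is moved stays moved. The work goes in short steps, Python scripts to look and compute and a tool call to move; the robot and the scene stay as the last step left them, time stands still between calls to the robot, and variables do not carry over. Pictures are saved under pics/ and viewed, at most 14 in all, crops included, and the job is handed in when it is done.

Besides the shell and the picture viewer there is one more tool, called after "Call:" by a JSON object that holds its "name" and its "arguments". servo_tool: Moves the arm, as the interface text tells. Scaled input: -1 to 1 covers 500 mm each way for a shift and pi rad each way for a turn. Its arguments: {"type":"object","properties":{"moves":{"type":"array","items":{"type":"object","properties":{"linear":{"type":"array","items":{"type":"number","minimum":-1,"maximum":1}},"rotation":{"type":"array","items":{"type":"number","minimum":-1,"maximum":1}}}}},"gripper":{"type":"number"}},"required":["moves"]}

```bash
ls; mkdir -p pics
cat > h.py <<'E'
import numpy as np, cv2
from rig import manip
def ray(c,uv):
    p=cv2.undistortPoints(np.array([[uv]],float),np.array(c['K'],float),np.array(c['dist'],float))[0,0]
    R=np.array(c['rotation'],float)
    if R.shape!=(3,3): R=cv2.Rodrigues(R)[0]
    return R@np.array([p[0],p[1],1.])
def at_z(c,uv,z):
    d=ray(c,uv);o=np.array(c['xyz']);return o+d*(z-o[2])/d[2]
E
python3 - <<'E'
from h import *
Z=dict(screwdriver_center=.0085,case_center=.011,tape_roll_center=.0095,loupe_center=.019,long_tray=0.002,short_tray=0.002,large_dish=.002,small_dish=.002,syringe_center=.0085,note_pad_center=.0055)
s=manip.get_state();print(s['time_s'],s['tool_pos'],s['orientation'])
for n in('top','side'):
    c=manip.read_camera(n);cv2.imwrite(f'pics/{n}0.png',c['frame']);print(n,c['xyz'],np.array(c['rotation']).tolist())
    for t,z in Z.items():
        print(t,[(np.round(r['position']).tolist(),round(r['conf'],2),np.round(at_z(c,r['position'],z)[:2],3).tolist()) for r in manip.spot_point(n,t)])
print(manip.get_state()['time_s'])
E
```

```text
pics
0.0 [ 0.28791754 -0.61029362  0.23057986] [-3.06446097e+00 -6.86579513e-01  3.07275465e-04]
top [ 0.35698528 -0.03219392  1.4252558 ] [-2.1235552127841015, 2.1758722239593107, -0.14276166193001624]
screwdriver_center [([213.0, 225.0], 0.64, [0.595, 0.229])]
case_center [([217.0, 285.0], 0.93, [0.442, 0.218])]
tape_roll_center [([158.0, 281.0], 0.84, [0.456, 0.364])]
loupe_center [([163.0, 220.0], 0.74, [0.608, 0.353]), ([265.0, 214.0], 0.68, [0.618, 0.097]), ([227.0, 195.0], 0.66, [0.668, 0.191]), ([372.0, 263.0], 0.48, [0.488, -0.167])]
long_tray [([414.0, 266.0], 0.66, [0.478, -0.273])]
short_tray [([462.0, 266.0], 0.88, [0.475, -0.394]), ([156.0, 280.0], 0.63, [0.46, 0.371])]
large_dish [([321.0, 257.0], 0.79, [0.507, -0.04])]
small_dish [([373.0, 260.0], 0.57, [0.497, -0.171])]
syringe_center [([264.0, 283.0], 0.59, [0.444, 0.101])]
note_pad_center [([162.0, 221.0], 0.52, [0.608, 0.358])]
side [0.35585136 0.94621472 0.89290768] [-0.2977677726501683, 2.7594871806346917, -1.2971495830922086]
screwdriver_center [([269.0, 348.0], 0.65, [0.6, 0.235])]
case_center [([347.0, 354.0], 0.92, [0.445, 0.22])]
tape_roll_center [([323.0, 417.0], 0.58, [0.462, 0.37])]
loupe_center [([278.0, 296.0], 0.9, [0.621, 0.097]), ([250.0, 318.0], 0.6, [0.66, 0.176]), ([345.0, 352.0], 0.51, [0.449, 0.221])]
long_tray [([365.0, 212.0], 0.89, [0.481, -0.278])]
short_tray [([374.0, 190.0], 0.69, [0.473, -0.389])]
large_dish [([337.0, 266.0], 0.73, [0.516, -0.047])]
small_dish [([353.0, 238.0], 0.92, [0.495, -0.162])]
syringe_center [([354.0, 312.0], 0.62, [0.45, 0.101])]
note_pad_center [([251.0, 396.0], 0.71, [0.603, 0.352])]
1.1
```

Run:
```python
import cv2
a=cv2.imread('pics/top0.png')[150:350,120:520];cv2.imwrite('pics/top0c.png',cv2.resize(a,(800,400),interpolation=cv2.INTER_CUBIC))
a=cv2.imread('pics/side0.png')[150:450,200:500];cv2.imwrite('pics/side0c.png',cv2.resize(a,(600,600),interpolation=cv2.INTER_CUBIC))
```

```text
(no output)
```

View pics/top0c.png

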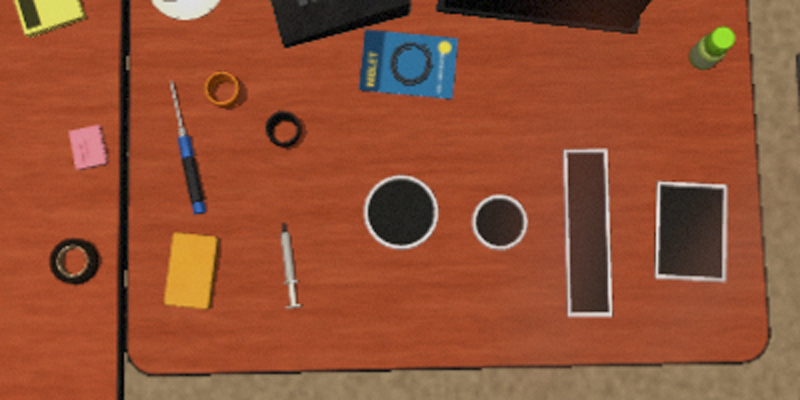

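View pics/side0c.png

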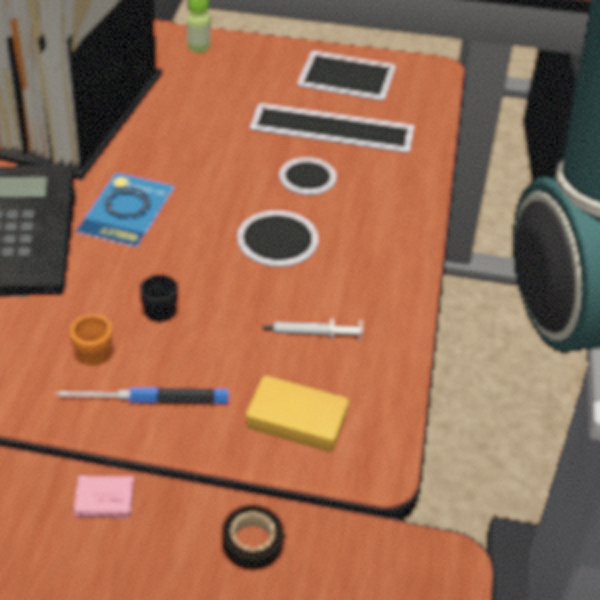

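The pictures show the target pieces clearly. In the top crop the driver is at (188,150), the case at (192,270), the tape at (75,262), the black loupe at (285,130) and the orange look-alike at (222,90). The dishes and trays are on the right. Next I'll use masks for the yaws and centres.

```bash
cat >> h.py <<'E'
def rect(c,region,z):
    v,u=np.nonzero(region)
    pts=np.array([at_z(c,(a,b),z)[:2] for a,b in zip(u,v)],np.float32)
    (x,y),(w,h),ang=cv2.minAreaRect(pts*1000)
    if w<h: w,h,ang=h,w,ang+90
    return [round(x),round(y),round(w),round(h),round((ang+90)%180-90,1)],pts.mean(0)*1000   # centre mm, long, short, angle of long axis
E
python3 - <<'E'
from h import *
Z=dict(screwdriver_center=.0085,case_center=.02,tape_roll_center=.0095,loupe_center=.019,long_tray=0.004,short_tray=0.004,large_dish=.004,small_dish=.004)
for n in('top','side'):
    c=manip.read_camera(n);print(n)
    for t,z in Z.items():
        for r in manip.trace(n,t):
            if r['conf']>.45 and r['region'].sum()>10:
                q,m=rect(c,r['region'],z); print(t,round(r['conf'],2),q,m.round())
print(manip.get_state()['time_s'])
E
```

```text
top
screwdriver_center 0.76 [570, 224, 112, 16, 12.5] [568. 223.]
case_center 0.76 [443, 220, 89, 57, -6.9] [442. 220.]
tape_roll_center 0.6 [459, 369, 58, 55, 88.5] [459. 369.]
loupe_center 0.69 [617, 107, 41, 40, -1.4] [619. 106.]
long_tray 0.64 [594, 231, 159, 16, 13.7] [568. 224.]
short_tray 0.55 [478, -400, 124, 89, -3.6] [ 477. -400.]
small_dish 0.56 [495, -163, 68, 67, -46.8] [ 494. -163.]
side
screwdriver_center 0.57 [567, 227, 111, 23, 12.6] [564. 226.]
case_center 0.62 [440, 230, 90, 70, -7.7] [439. 231.]
tape_roll_center 0.75 [455, 369, 66, 54, -77.5] [456. 370.]
loupe_center 0.93 [669, 180, 69, 42, -72.9] [668. 179.]
loupe_center 0.87 [614, 103, 75, 44, -75.7] [613. 103.]
long_tray 0.93 [478, -270, 210, 68, -2.9] [ 476. -269.]
short_tray 0.97 [474, -396, 116, 89, -4.4] [ 473. -395.]
large_dish 0.65 [507, -36, 92, 91, -77.3] [507. -35.]
large_dish 0.48 [478, -269, 209, 67, -1.8] [ 478. -269.]
small_dish 0.69 [492, -159, 73, 66, -77.2] [ 491. -159.]
2.0
```

Call:
{"name": "servo_tool", "arguments": {"gripper": 1, "moves": [{"linear": [0.3, 0.84, -0.06], "rotation": [0, 0, -0.068]}, {"linear": [0.3, 0.84, -0.06], "rotation": [0, 0, -0.068]}, {"linear": [0.3, 0.84, -0.06], "rotation": [0, 0, -0.068]}, {"linear": [0.3, 0.84, -0.06], "rotation": [0, 0, -0.068]}, {"linear": [0.3, 0.84, -0.06], "rotation": [0, 0, -0.068]}, {"linear": [0.3, 0.84, -0.06], "rotation": [0, 0, -0.068]}, {"linear": [0.3, 0.84, -0.06], "rotation": [0, 0, -0.068]}, {"linear": [0.3, 0.84, -0.06], "rotation": [0, 0, -0.068]}, {"linear": [0.3, 0.84, -0.06], "rotation": [0, 0, -0.068]}]}}

```text
time_s: 3.12
tool_pos: [0.4381, -0.1903, 0.2014]
orientation: [3.121, 0.358, 0.0]
ft_force: [-0.4, -0.2, 0.0]
grip_width: 0.0852
gripper_force: 0.0
```

Call:
{"name": "servo_tool", "arguments": {"moves": [{"linear": [0.286, 0.835, -0.2]}, {"linear": [0.286, 0.835, -0.2]}, {"linear": [0.286, 0.835, -0.2]}, {"linear": [0.286, 0.835, -0.2]}, {"linear": [0.286, 0.835, -0.2]}, {"linear": [0.286, 0.835, -0.2]}, {"linear": [0.286, 0.835, -0.2]}, {"linear": [0.286, 0.835, -0.2]}, {"linear": [0.286, 0.835, -0.2]}]}}

```text
invalid input
```

Run:
```python
from h import *
for n,(x,y) in(('top',(160,170)),('side',(200,280))):
    c=manip.read_camera(n);a=c['frame'][y:y+150,x:x+130];cv2.imwrite(f'pics/{n}1.png',cv2.resize(a,None,fx=3,fy=3,interpolation=cv2.INTER_CUBIC))
a=cv2.imread('pics/top1.png');b=cv2.imread('pics/side1.png');cv2.imwrite('pics/both1.png',np.hstack([a,b]))
```

```text
(no output)
```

View pics/both1.png

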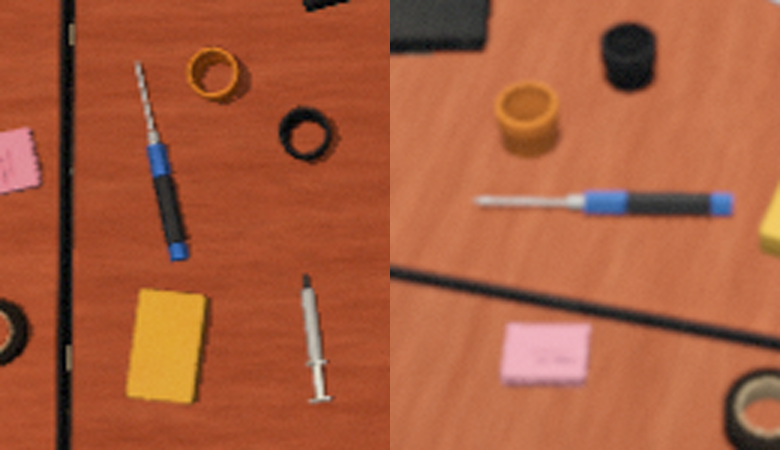

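Both views show the driver clear of the neighbours. The move was refused because each row needs a rotation, so I'll resend it.

Call:
{"name": "servo_tool", "arguments": {"moves": [{"linear": [0.286, 0.835, -0.26], "rotation": [0, 0, 0]}, {"linear": [0.286, 0.835, -0.26], "rotation": [0, 0, 0]}, {"linear": [0.286, 0.835, -0.26], "rotation": [0, 0, 0]}, {"linear": [0.286, 0.835, -0.26], "rotation": [0, 0, 0]}, {"linear": [0.286, 0.835, -0.26], "rotation": [0, 0, 0]}, {"linear": [0.286, 0.835, -0.26], "rotation": [0, 0, 0]}, {"linear": [0.286, 0.835, -0.26], "rotation": [0, 0, 0]}, {"linear": [0.286, 0.835, -0.26], "rotation": [0, 0, 0]}, {"linear": [0.286, 0.835, -0.26], "rotation": [0, 0, 0]}]}}

```text
time_s: 4.35
tool_pos: [0.5814, 0.2266, 0.0704]
orientation: [3.121, 0.356, -0.002]
ft_force: [-0.4, -0.4, -0.2]
grip_width: 0.0851
gripper_force: 0.0
```

Call:
{"name": "servo_tool", "arguments": {"moves": [{"linear": [0, 0, -0.065], "rotation": [0, 0, 0]}, {"linear": [0, 0, -0.13], "rotation": [0, 0, 0]}, {"linear": [0, 0, -0.13], "rotation": [0, 0, 0]}, {"linear": [0, 0, -0.13], "rotation": [0, 0, 0]}]}}

```text
time_s: 4.85
tool_pos: [0.5819, 0.2261, 0.0081]
orientation: [-3.121, -0.354, -0.003]
ft_force: [-0.7, -0.1, -0.1]
grip_width: 0.0853
gripper_force: 0.0
```

Call:
{"name": "servo_tool", "arguments": {"gripper": -1, "moves": [{"linear": [0, 0, 0], "rotation": [0, 0, 0]}, {"linear": [0, 0, 0], "rotation": [0, 0, 0]}, {"linear": [0, 0, 0], "rotation": [0, 0, 0]}, {"linear": [0, 0, 0], "rotation": [0, 0, 0]}, {"linear": [0, 0, 0], "rotation": [0, 0, 0]}, {"linear": [0, 0, 0], "rotation": [0, 0, 0]}, {"linear": [0, 0, 0], "rotation": [0, 0, 0]}, {"linear": [0, 0, 0], "rotation": [0, 0, 0]}]}}

```text
time_s: 5.85
tool_pos: [0.5812, 0.2272, 0.0068]
orientation: [-3.121, -0.356, -0.001]
ft_force: [-0.9, 0.7, 4.1]
grip_width: 0.0135
gripper_force: 58.5
```

Call:
{"name": "servo_tool", "arguments": {"moves": [{"linear": [0, 0, 0.08], "rotation": [0, 0, 0]}, {"linear": [0, 0, 0.16], "rotation": [0, 0, 0]}, {"linear": [0, 0, 0.2], "rotation": [0, 0, 0]}, {"linear": [0, 0, 0.2], "rotation": [0, 0, 0]}]}}

```text
time_s: 6.35
tool_pos: [0.5814, 0.2272, 0.107]
orientation: [-3.121, -0.356, -0.003]
ft_force: [-0.4, -0.4, -0.8]
grip_width: 0.0137
gripper_force: 58.6
```

Run:
```python
from h import *
o=[]
for n,(x,y) in(('top',(160,150)),('side',(200,230))):
    c=manip.read_camera(n);a=c['frame'][y:y+180,x:x+130];o.append(cv2.resize(a,None,fx=3,fy=3,interpolation=cv2.INTER_CUBIC))
cv2.imwrite('pics/both2.png',np.hstack(o)); print(manip.get_state()['grip_width'])
```

```text
0.0136448425534981
```

View pics/both2.png

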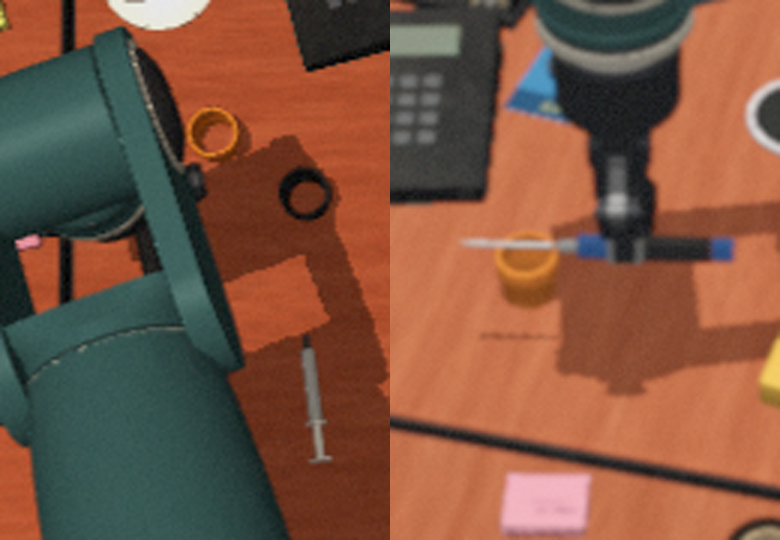

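The driver is held level, about 16 mm on the butt side of its point. Next it goes to the long tray.

Call:
{"name": "servo_tool", "arguments": {"moves": [{"linear": [-0.239, -0.996, 0], "rotation": [0, 0, -0.089]}, {"linear": [-0.239, -0.996, 0], "rotation": [0, 0, -0.089]}, {"linear": [-0.239, -0.996, 0], "rotation": [0, 0, -0.089]}, {"linear": [-0.239, -0.996, 0], "rotation": [0, 0, -0.089]}, {"linear": [-0.239, -0.996, 0], "rotation": [0, 0, -0.089]}, {"linear": [-0.239, -0.996, 0], "rotation": [0, 0, -0.089]}, {"linear": [-0.239, -0.996, 0], "rotation": [0, 0, -0.089]}, {"linear": [-0.239, -0.996, 0], "rotation": [0, 0, -0.089]}, {"linear": [-0.239, -0.996, 0], "rotation": [0, 0, -0.089]}, {"linear": [-0.239, -0.996, 0], "rotation": [0, 0, -0.089]}]}}

```text
time_s: 7.7
tool_pos: [0.4609, -0.271, 0.1048]
orientation: [-3.139, 0.085, 0.003]
ft_force: [0.8, 1.4, -0.1]
grip_width: 0.0136
gripper_force: 58.7
```

Call:
{"name": "servo_tool", "arguments": {"moves": [{"linear": [0, 0, -0.08], "rotation": [0, 0, 0]}, {"linear": [0, 0, -0.14], "rotation": [0, 0, 0]}, {"linear": [0, 0, -0.14], "rotation": [0, 0, 0]}]}}

```text
time_s: 8.07
tool_pos: [0.4607, -0.2687, 0.0338]
orientation: [-3.138, 0.08, 0.006]
ft_force: [0.9, 0.3, -0.5]
grip_width: 0.0138
gripper_force: 58.6
```

Run:
```python
from h import *
o=[]
for n,(x,y) in(('top',(350,190)),('side',(290,120))):
    c=manip.read_camera(n);a=c['frame'][y:y+140,x:x+130];o.append(cv2.resize(a,None,fx=3,fy=3,interpolation=cv2.INTER_CUBIC))
    for t in('long_tray','screwdriver_center'):
        print(n,t,[(round(r['conf'],2),at_z(c,r['position'],.002 if t=='long_tray' else .045).round(3)[:2]) for r in manip.spot_point(n,t)])
cv2.imwrite('pics/both3.png',np.hstack(o))
```

```text
top long_tray [(0.7, array([ 0.481, -0.271]))]
top screwdriver_center []
side long_tray [(0.8, array([ 0.477, -0.265]))]
side screwdriver_center [(0.53, array([ 0.485, -0.262])), (0.3, array([ 0.481, -0.109]))]
```

View pics/both3.png

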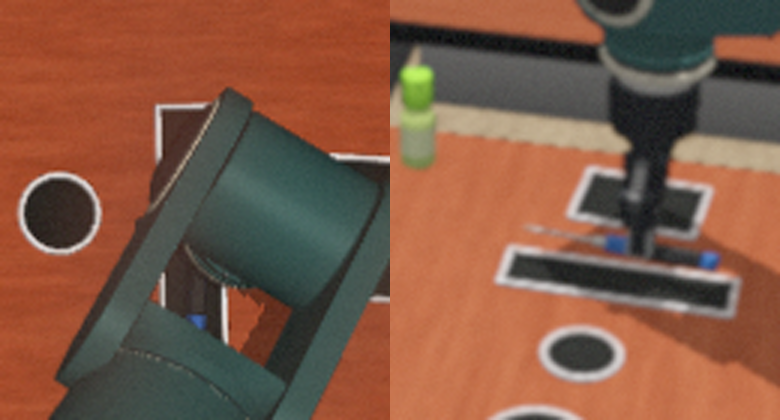

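The side view shows the driver over the tray and parallel to it. I'll lower it and release.

Call:
{"name": "servo_tool", "arguments": {"moves": [{"linear": [0, -0.002, -0.03], "rotation": [0, 0, 0]}, {"linear": [0, -0.002, -0.047], "rotation": [0, 0, 0]}, {"linear": [0, -0.002, -0.047], "rotation": [0, 0, 0]}, {"linear": [0, -0.002, -0.047], "rotation": [0, 0, 0]}]}}

```text
time_s: 8.88
tool_pos: [0.4615, -0.2721, 0.0128]
orientation: [-3.14, 0.083, 0.0]
ft_force: [-0.2, -0.2, -1.0]
grip_width: 0.0137
gripper_force: 58.7
```

Call:
{"name": "servo_tool", "arguments": {"moves": [{"linear": [0, 0, -0.007], "rotation": [0, 0, 0]}, {"linear": [0, 0, -0.007], "rotation": [0, 0, 0]}, {"linear": [0, 0, -0.007], "rotation": [0, 0, 0]}]}}

```text
time_s: 9.25
tool_pos: [0.4615, -0.272, 0.0094]
orientation: [3.14, -0.082, 0.0]
ft_force: [-0.5, 0.8, -0.8]
grip_width: 0.0137
gripper_force: 58.7
```

Call:
{"name": "servo_tool", "arguments": {"gripper": 1, "moves": [{"linear": [0, 0, -0.001], "rotation": [0, 0, 0]}, {"linear": [0, 0, -0.001], "rotation": [0, 0, 0]}, {"linear": [0, 0, -0.001], "rotation": [0, 0, 0]}, {"linear": [0, 0, -0.001], "rotation": [0, 0, 0]}, {"linear": [0, 0, 0.08], "rotation": [0, 0, 0]}, {"linear": [0, 0, 0.2], "rotation": [0, 0, 0]}, {"linear": [0, 0, 0.2], "rotation": [0, 0, 0]}, {"linear": [0, 0, 0.2], "rotation": [0, 0, 0]}]}}

```text
time_s: 10.25
tool_pos: [0.4614, -0.2719, 0.109]
orientation: [3.14, -0.082, 0.0]
ft_force: [-0.6, -0.2, -0.9]
grip_width: 0.0855
gripper_force: 0.0
```

Call:
{"name": "servo_tool", "arguments": {"moves": [{"linear": [-0.039, 0.982, -0.04], "rotation": [0, 0, -0.024]}, {"linear": [-0.039, 0.982, -0.04], "rotation": [0, 0, -0.024]}, {"linear": [-0.039, 0.982, -0.04], "rotation": [0, 0, -0.024]}, {"linear": [-0.039, 0.982, -0.04], "rotation": [0, 0, -0.024]}, {"linear": [-0.039, 0.982, -0.04], "rotation": [0, 0, -0.024]}, {"linear": [-0.039, 0.982, -0.04], "rotation": [0, 0, -0.024]}, {"linear": [-0.039, 0.982, -0.04], "rotation": [0, 0, -0.024]}, {"linear": [-0.039, 0.982, -0.04], "rotation": [0, 0, -0.024]}, {"linear": [-0.039, 0.982, -0.04], "rotation": [0, 0, -0.024]}, {"linear": [-0.039, 0.982, -0.04], "rotation": [0, 0, -0.024]}]}}

```text
time_s: 11.5
tool_pos: [0.4414, 0.2186, 0.0881]
orientation: [3.134, -0.2, -0.003]
ft_force: [-0.7, -1.3, 0.4]
grip_width: 0.0856
gripper_force: 0.0
```

Run:
```python
from h import *
o=[]
for n,(x,y) in(('top',(350,190)),('side',(290,120))):
    c=manip.read_camera(n);a=c['frame'][y:y+140,x:x+130];o.append(cv2.resize(a,None,fx=3,fy=3,interpolation=cv2.INTER_CUBIC))
    for t,z in(('long_tray',.004),('short_tray',.004),('case_center',.02)):
        for r in manip.trace(n,t)[:2]: print(n,t,round(r['conf'],2),*rect(c,r['region'],z))
cv2.imwrite('pics/both4.png',np.hstack(o));print(manip.get_state()['tool_pos'])
```

```text
top long_tray 0.8 [481, -272, 208, 56, -1.1] [ 484.86496 -271.2706 ]
top short_tray 0.93 [478, -399, 124, 87, -3.7] [ 477.5856  -399.23886]
top short_tray 0.4 [478, -277, 164, 17, -5.2] [ 448.5921 -274.5952]
top case_center 0.75 [509, -40, 92, 92, -1.2] [509.02753 -39.30918]
top case_center 0.44 [412, 234, 35, 22, 88.5] [409.34442 232.244  ]
side case_center 0.78 [440, 231, 92, 69, -7.5] [439.16937 231.94247]
[0.44215554 0.21851085 0.0893843 ]
```

View pics/both4.png

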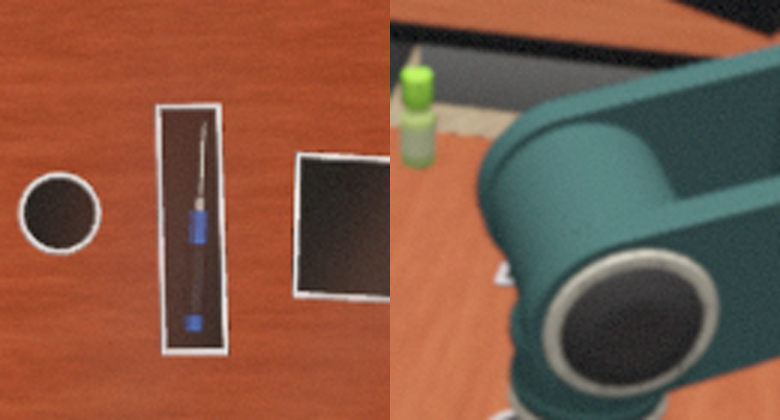

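The driver lies wholly inside the long tray, with its tip at (206,123) and its butt at (193,330) in the crop. Now I'll grasp the case.

Call:
{"name": "servo_tool", "arguments": {"moves": [{"linear": [0, 0, -0.08], "rotation": [0, 0, 0]}, {"linear": [0, 0, -0.14], "rotation": [0, 0, 0]}, {"linear": [0, 0, -0.168], "rotation": [0, 0, 0]}, {"linear": [0, 0, -0.168], "rotation": [0, 0, 0]}, {"linear": [0, 0, -0.168], "rotation": [0, 0, 0]}]}}

```text
time_s: 12.52
tool_pos: [0.4427, 0.2192, 0.0066]
orientation: [-3.134, 0.201, -0.002]
ft_force: [-0.9, -0.4, 0.2]
grip_width: 0.0855
gripper_force: 0.0
```

Call:
{"name": "servo_tool", "arguments": {"gripper": -1, "moves": [{"linear": [0, 0, 0], "rotation": [0, 0, 0]}, {"linear": [0, 0, 0], "rotation": [0, 0, 0]}, {"linear": [0, 0, 0], "rotation": [0, 0, 0]}, {"linear": [0, 0, 0], "rotation": [0, 0, 0]}, {"linear": [0, 0, 0], "rotation": [0, 0, 0]}, {"linear": [0, 0, 0], "rotation": [0, 0, 0]}]}}

```text
time_s: 13.28
tool_pos: [0.4426, 0.2193, 0.0065]
orientation: [-3.134, 0.201, -0.002]
ft_force: [-1.4, -1.2, 9.1]
grip_width: 0.0533
gripper_force: 64.1
```

Call:
{"name": "servo_tool", "arguments": {"moves": [{"linear": [0, 0, 0.1], "rotation": [0, 0, 0]}, {"linear": [0, 0, 0.18], "rotation": [0, 0, 0]}, {"linear": [0.033, -0.62, 0.18], "rotation": [0, 0, 0.019]}, {"linear": [0.033, -0.62, 0.18], "rotation": [0, 0, 0.019]}, {"linear": [0.033, -0.62, 0.18], "rotation": [0, 0, 0.019]}, {"linear": [0.033, -0.62, 0.18], "rotation": [0, 0, 0.019]}, {"linear": [0.033, -0.62, 0.18], "rotation": [0, 0, 0.019]}, {"linear": [0.033, -0.62, 0.18], "rotation": [0, 0, 0.019]}]}}

```text
time_s: 14.28
tool_pos: [0.4582, -0.0945, 0.0956]
orientation: [3.139, -0.115, 0.0]
ft_force: [0.1, 1.3, -0.9]
grip_width: 0.0534
gripper_force: 63.7
```

Call:
{"name": "servo_tool", "arguments": {"moves": [{"linear": [0.034, -0.615, 0], "rotation": [0, 0, 0]}, {"linear": [0.034, -0.615, 0], "rotation": [0, 0, 0]}, {"linear": [0.034, -0.615, 0], "rotation": [0, 0, 0]}, {"linear": [0.034, -0.615, 0], "rotation": [0, 0, 0]}, {"linear": [0.034, -0.615, 0], "rotation": [0, 0, 0]}, {"linear": [0.034, -0.615, 0], "rotation": [0, 0, 0]}, {"linear": [0.034, -0.615, -0.06], "rotation": [0, 0, 0]}, {"linear": [0.034, -0.615, -0.12], "rotation": [0, 0, 0]}, {"linear": [0.034, -0.615, -0.12], "rotation": [0, 0, 0]}, {"linear": [0.034, -0.615, -0.12], "rotation": [0, 0, 0]}]}}

```text
time_s: 15.52
tool_pos: [0.4762, -0.3981, 0.0367]
orientation: [3.139, -0.106, 0.002]
ft_force: [-0.5, 0.3, -1.0]
grip_width: 0.0535
gripper_force: 63.8
```

Run:
```python
from h import *
o=[]
for n,(x,y) in(('top',(390,190)),('side',(310,100))):
    c=manip.read_camera(n);a=c['frame'][y:y+140,x:x+130];o.append(cv2.resize(a,None,fx=3,fy=3,interpolation=cv2.INTER_CUBIC))
    for r in manip.spot_point(n,'case_center')[:2]: print(n,r['conf'],at_z(c,r['position'],.034))
cv2.imwrite('pics/both5.png',np.hstack(o));print(manip.get_state()['tool_pos'])
```

```text
top 0.64 [ 0.48120916 -0.4030801   0.034     ]
side 0.97 [ 0.47203213 -0.41977696  0.034     ]
[ 0.47599225 -0.39865649  0.03661969]
```

View pics/both5.png

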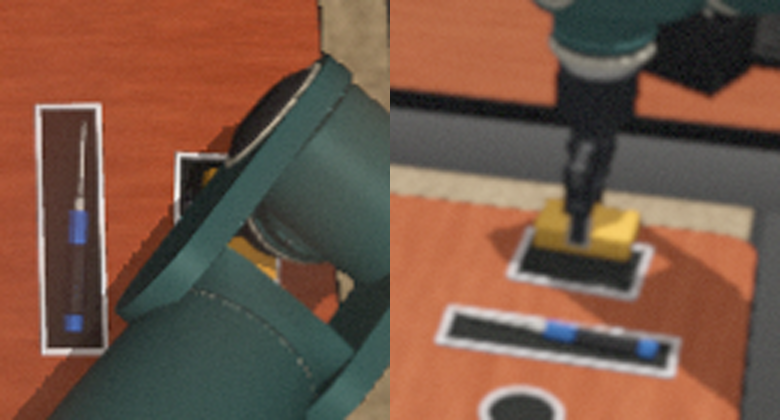

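The case hangs level over the short tray. I'll lower it and release.

Call:
{"name": "servo_tool", "arguments": {"moves": [{"linear": [0, 0, -0.03], "rotation": [0, 0, 0]}, {"linear": [0, 0, -0.052], "rotation": [0, 0, 0]}, {"linear": [0, 0, -0.054], "rotation": [0, 0, 0]}, {"linear": [0, 0, -0.054], "rotation": [0, 0, 0]}, {"linear": [0, 0, -0.054], "rotation": [0, 0, 0]}]}}

```text
time_s: 16.35
tool_pos: [0.4753, -0.3984, 0.0077]
orientation: [-3.139, 0.107, 0.001]
ft_force: [-0.5, -0.6, -0.9]
grip_width: 0.0537
gripper_force: 66.4
```

Call:
{"name": "servo_tool", "arguments": {"gripper": 1, "moves": [{"linear": [0, 0, 0], "rotation": [0, 0, 0]}, {"linear": [0, 0, 0], "rotation": [0, 0, 0]}, {"linear": [0, 0, 0], "rotation": [0, 0, 0]}, {"linear": [0, 0, 0], "rotation": [0, 0, 0]}, {"linear": [0, 0, 0.08], "rotation": [0, 0, 0]}, {"linear": [0, 0, 0.18], "rotation": [0, 0, 0]}, {"linear": [0, 0.4, 0.18], "rotation": [0, 0, 0]}, {"linear": [0, 0.8, 0.18], "rotation": [0, 0, 0]}, {"linear": [0, 0.8, 0.18], "rotation": [0, 0, 0]}, {"linear": [0, 0.8, 0.18], "rotation": [0, 0, 0]}]}}

```text
time_s: 17.6
tool_pos: [0.4752, -0.1467, 0.0985]
orientation: [3.14, -0.108, 0.001]
ft_force: [0.8, 0.1, -0.4]
grip_width: 0.0854
gripper_force: 0.0
```

Call:
{"name": "servo_tool", "arguments": {"moves": [{"linear": [-0.036, 0.98, 0], "rotation": [0, 0, 0]}, {"linear": [-0.036, 0.98, 0], "rotation": [0, 0, 0]}, {"linear": [-0.036, 0.98, 0], "rotation": [0, 0, 0]}, {"linear": [-0.036, 0.98, 0], "rotation": [0, 0, 0]}, {"linear": [-0.036, 0.98, 0], "rotation": [0, 0, 0]}, {"linear": [-0.036, 0.98, 0], "rotation": [0, 0, 0]}, {"linear": [-0.036, 0.98, 0], "rotation": [0, 0, 0]}, {"linear": [-0.036, 0.98, 0], "rotation": [0, 0, 0]}, {"linear": [-0.036, 0.98, 0], "rotation": [0, 0, 0]}, {"linear": [-0.036, 0.98, 0], "rotation": [0, 0, 0]}]}}

```text
time_s: 18.85
tool_pos: [0.4574, 0.3412, 0.0981]
orientation: [3.139, -0.106, -0.0]
ft_force: [-0.3, -0.5, 0.5]
grip_width: 0.0854
gripper_force: 0.0
```

Run:
```python
from h import *
o=[]
for n,(x,y) in(('top',(390,190)),('side',(250,340))):
    c=manip.read_camera(n);a=c['frame'][y:y+140,x:x+130];o.append(cv2.resize(a,None,fx=3,fy=3,interpolation=cv2.INTER_CUBIC))
    for r in manip.spot_point(n,'tape_roll_center')[:2]: print(n,r['conf'],at_z(c,r['position'],.0095))
    for r in manip.trace(n,'tape_roll_center')[:2]: print(n,r['conf'],rect(c,r['region'],.0095))
cv2.imwrite('pics/both6.png',np.hstack(o));print(manip.get_state()['tool_pos'])
```

```text
top 0.28 [ 0.48616931 -0.2720543   0.0095    ]
side 0.68 [0.46033828 0.36438286 0.0095    ]
side 0.86 ([456, 369, 66, 56, -77.5], array([456.37274, 369.81085], dtype=float32))
[0.45775148 0.340774   0.09849987]
```

View pics/both6.png

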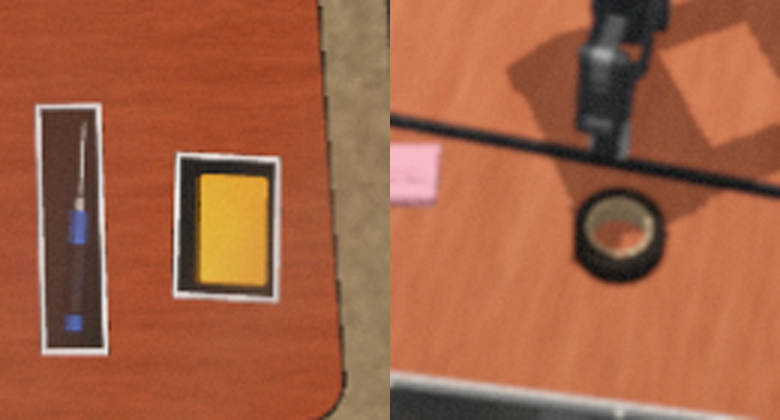

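The case sits inside its tray. The tape is at about (0.458, 0.367), so I'll descend on it.

Call:
{"name": "servo_tool", "arguments": {"moves": [{"linear": [0, 0.052, 0], "rotation": [0, 0, 0]}, {"linear": [0, 0.052, -0.06], "rotation": [0, 0, 0]}, {"linear": [0, 0.052, -0.14], "rotation": [0, 0, 0]}, {"linear": [0, 0.052, -0.189], "rotation": [0, 0, 0]}, {"linear": [0, 0.052, -0.189], "rotation": [0, 0, 0]}, {"linear": [0, 0.052, -0.189], "rotation": [0, 0, 0]}]}}

```text
time_s: 19.9
tool_pos: [0.458, 0.3683, 0.005]
orientation: [-3.139, 0.107, -0.002]
ft_force: [-0.2, 0.5, -0.6]
grip_width: 0.085
gripper_force: 0.0
```

Call:
{"name": "servo_tool", "arguments": {"gripper": -1, "moves": [{"linear": [0, 0, 0], "rotation": [0, 0, 0]}, {"linear": [0, 0, 0], "rotation": [0, 0, 0]}, {"linear": [0, 0, 0], "rotation": [0, 0, 0]}, {"linear": [0, 0, 0], "rotation": [0, 0, 0]}, {"linear": [0, 0, 0], "rotation": [0, 0, 0]}, {"linear": [0, 0, 0], "rotation": [0, 0, 0]}]}}

```text
time_s: 20.65
tool_pos: [0.458, 0.368, 0.0055]
orientation: [-3.138, 0.107, -0.002]
ft_force: [-3.6, -1.6, 10.2]
grip_width: 0.0539
gripper_force: 62.7
```

Call:
{"name": "servo_tool", "arguments": {"moves": [{"linear": [0, 0, 0.1], "rotation": [0, 0, 0]}, {"linear": [0, 0, 0.18], "rotation": [0, 0, 0]}, {"linear": [0.1, -0.8, 0.18], "rotation": [0, 0, 0]}, {"linear": [0.1, -0.8, 0.18], "rotation": [0, 0, 0]}, {"linear": [0.1, -0.8, 0.18], "rotation": [0, 0, 0]}, {"linear": [0.1, -0.8, 0.18], "rotation": [0, 0, 0]}, {"linear": [0.1, -0.8, 0.18], "rotation": [0, 0, 0]}, {"linear": [0.1, -0.8, 0.18], "rotation": [0, 0, 0]}, {"linear": [0.1, -0.8, 0.18], "rotation": [0, 0, 0]}, {"linear": [0.1, -0.8, 0.18], "rotation": [0, 0, 0]}]}}

```text
time_s: 21.9
tool_pos: [0.5076, -0.0342, 0.0942]
orientation: [3.139, -0.112, 0.001]
ft_force: [0.1, 0.4, -0.8]
grip_width: 0.0535
gripper_force: 64.0
```

Run:
```python
from h import *
o=[]
for n,(x,y) in(('top',(260,190)),('side',(270,170))):
    c=manip.read_camera(n);a=c['frame'][y:y+140,x:x+130];o.append(cv2.resize(a,None,fx=3,fy=3,interpolation=cv2.INTER_CUBIC))
    for r in manip.spot_point(n,'tape_roll_center')[:2]: print(n,r['conf'],at_z(c,r['position'],.099))
    for r in manip.trace(n,'tape_roll_center')[:2]: print(n,r['conf'],rect(c,r['region'],.099))
cv2.imwrite('pics/both7.png',np.hstack(o));print(manip.get_state()['tool_pos'])
```

```text
top 0.52 [ 0.46803458 -0.26246676  0.099     ]
side 0.55 [ 0.50716536 -0.03262128  0.099     ]
side 0.54 ([489, -35, 69, 25, -84.0], array([489.2603 , -33.52109], dtype=float32))
[ 0.50747555 -0.03161616  0.09388953]
```

View pics/both7.png

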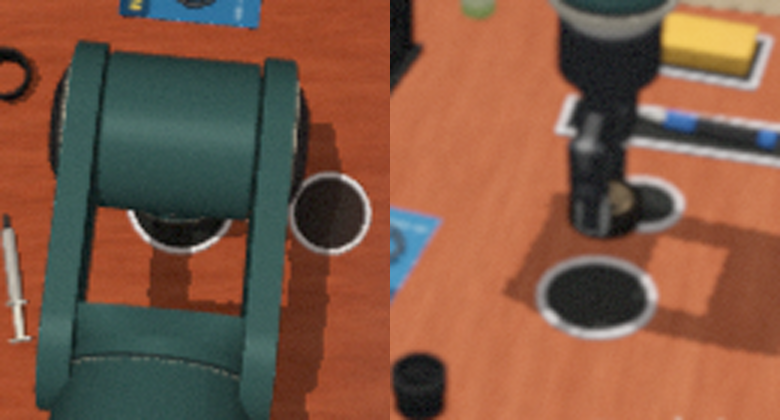

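The tape is held flat, slightly to the -x side of the fingers. I'll shift a few mm, lower and release.

Call:
{"name": "servo_tool", "arguments": {"moves": [{"linear": [0.008, -0.014, -0.06], "rotation": [0, 0, 0]}, {"linear": [0.008, -0.014, -0.12], "rotation": [0, 0, 0]}, {"linear": [0.008, -0.014, -0.16], "rotation": [0, 0, 0]}, {"linear": [0.008, -0.014, -0.172], "rotation": [0, 0, 0]}, {"linear": [0.008, -0.014, -0.172], "rotation": [0, 0, 0]}, {"linear": [0.008, -0.014, -0.172], "rotation": [0, 0, 0]}]}}

```text
time_s: 22.95
tool_pos: [0.5119, -0.0392, 0.0084]
orientation: [3.14, -0.106, 0.001]
ft_force: [-0.0, -0.1, -1.2]
grip_width: 0.0536
gripper_force: 64.0
```

Call:
{"name": "servo_tool", "arguments": {"gripper": 1, "moves": [{"linear": [0, 0, -0.001], "rotation": [0, 0, 0]}, {"linear": [0, 0, -0.001], "rotation": [0, 0, 0]}, {"linear": [0, 0, -0.001], "rotation": [0, 0, 0]}, {"linear": [0, 0, -0.001], "rotation": [0, 0, 0]}, {"linear": [0, 0, 0.08], "rotation": [0, 0, 0]}, {"linear": [0, 0, 0.2], "rotation": [0, 0, 0]}, {"linear": [0.212, 0.28, 0.2], "rotation": [0, 0, 0]}, {"linear": [0.212, 0.28, 0.2], "rotation": [0, 0, 0]}, {"linear": [0.212, 0.28, 0.2], "rotation": [0, 0, 0]}, {"linear": [0.212, 0.28, 0.2], "rotation": [0, 0, 0]}]}}

```text
time_s: 24.2
tool_pos: [0.6185, 0.1029, 0.1071]
orientation: [-3.14, 0.103, 0.001]
ft_force: [-0.4, -0.6, 0.5]
grip_width: 0.0858
gripper_force: 0.0
```

Run:
```python
from h import *
o=[]
for n,(x,y) in(('top',(240,170)),('side',(230,190))):
    c=manip.read_camera(n);a=c['frame'][y:y+140,x:x+130];o.append(cv2.resize(a,None,fx=3,fy=3,interpolation=cv2.INTER_CUBIC))
    for t,z in(('loupe_center',.019),('tape_roll_center',.0115),('large_dish',.002),('small_dish',.002)):
      for r in manip.spot_point(n,t)[:3]: print(n,t,round(r['conf'],2),at_z(c,r['position'],z).round(3))
cv2.imwrite('pics/both8.png',np.hstack(o));print(manip.get_state()['tool_pos'])
```

```text
top loupe_center 0.54 [0.616 0.103 0.019]
top large_dish 0.96 [ 0.51  -0.038  0.002]
top small_dish 0.83 [ 0.487 -0.162  0.002]
side loupe_center 0.98 [0.613 0.111 0.019]
side loupe_center 0.9 [0.667 0.181 0.019]
side tape_roll_center 0.73 [ 0.512 -0.04   0.011]
side large_dish 0.62 [ 0.522 -0.035  0.002]
side small_dish 0.9 [ 0.49  -0.171  0.002]
side small_dish 0.67 [0.619 0.089 0.002]
[0.61737151 0.1000471  0.1080419 ]
```

View pics/both8.png

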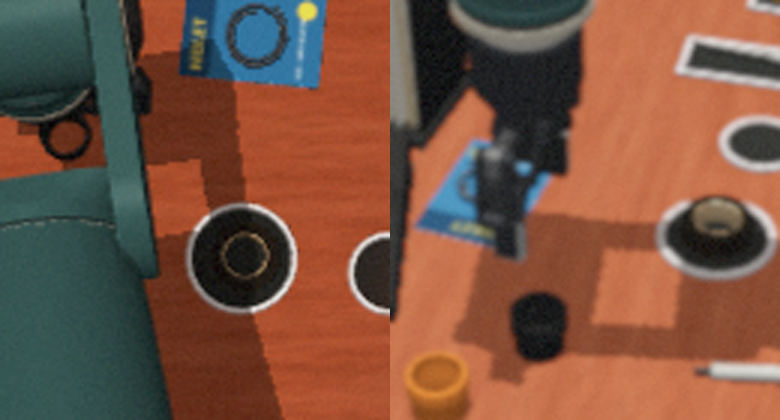

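The tape is flat and centred in the large dish: tape centre (245,257) against dish centre (242,257) in the crop. Now the loupe at (0.616, 0.103).

Call:
{"name": "servo_tool", "arguments": {"moves": [{"linear": [-0.004, 0.003, -0.06], "rotation": [0, 0, 0]}, {"linear": [-0.004, 0.003, -0.14], "rotation": [0, 0, 0]}, {"linear": [-0.004, 0.003, -0.186], "rotation": [0, 0, 0]}, {"linear": [-0.004, 0.003, -0.186], "rotation": [0, 0, 0]}, {"linear": [-0.004, 0.003, -0.186], "rotation": [0, 0, 0]}]}}

```text
time_s: 25.32
tool_pos: [0.6161, 0.102, 0.0161]
orientation: [-3.14, 0.107, -0.002]
ft_force: [0.4, 0.6, 0.5]
grip_width: 0.085
gripper_force: 0.0
```

Call:
{"name": "servo_tool", "arguments": {"gripper": -1, "moves": [{"linear": [0, 0, 0], "rotation": [0, 0, 0]}, {"linear": [0, 0, 0], "rotation": [0, 0, 0]}, {"linear": [0, 0, 0], "rotation": [0, 0, 0]}, {"linear": [0, 0, 0], "rotation": [0, 0, 0]}, {"linear": [0, 0, 0], "rotation": [0, 0, 0]}, {"linear": [0, 0, 0], "rotation": [0, 0, 0]}]}}

```text
time_s: 26.08
tool_pos: [0.616, 0.1021, 0.0159]
orientation: [-3.14, 0.107, -0.002]
ft_force: [-0.5, 0.2, 7.4]
grip_width: 0.0409
gripper_force: 61.1
```

Call:
{"name": "servo_tool", "arguments": {"moves": [{"linear": [0, 0, 0.08], "rotation": [0, 0, 0]}, {"linear": [0, 0, 0.16], "rotation": [0, 0, 0]}, {"linear": [-0.244, -0.53, 0.16], "rotation": [0, 0, 0]}, {"linear": [-0.244, -0.53, 0.16], "rotation": [0, 0, 0]}, {"linear": [-0.244, -0.53, 0.16], "rotation": [0, 0, 0]}, {"linear": [-0.244, -0.53, 0.16], "rotation": [0, 0, 0]}, {"linear": [-0.244, -0.53, 0.16], "rotation": [0, 0, 0]}, {"linear": [-0.244, -0.53, 0.08], "rotation": [0, 0, 0]}, {"linear": [-0.244, -0.53, 0.05], "rotation": [0, 0, 0]}, {"linear": [-0.244, -0.53, 0.05], "rotation": [0, 0, 0]}]}}

```text
time_s: 27.32
tool_pos: [0.4932, -0.1625, 0.0392]
orientation: [-3.139, 0.106, 0.003]
ft_force: [-0.5, -0.1, -0.4]
grip_width: 0.0405
gripper_force: 60.8
```

Run:
```python
from h import *
o=[]
for n,(x,y) in(('top',(300,190)),('side',(290,150))):
    c=manip.read_camera(n);a=c['frame'][y:y+140,x:x+130];o.append(cv2.resize(a,None,fx=3,fy=3,interpolation=cv2.INTER_CUBIC))
    for t,z in(('loupe_center',.045),('small_dish',.002)):
      for r in manip.spot_point(n,t)[:3]: print(n,t,round(r['conf'],2),at_z(c,r['position'],z).round(3))
cv2.imwrite('pics/both9.png',np.hstack(o));print(manip.get_state()['tool_pos'])
```

```text
top loupe_center 0.58 [0.659 0.178 0.045]
top small_dish 0.57 [ 0.482 -0.408  0.002]
side loupe_center 0.83 [0.656 0.2   0.045]
side loupe_center 0.7 [ 0.493 -0.167  0.045]
side small_dish 0.85 [ 0.494 -0.157  0.002]
[ 0.49402371 -0.16289442  0.04072162]
```

View pics/both9.png

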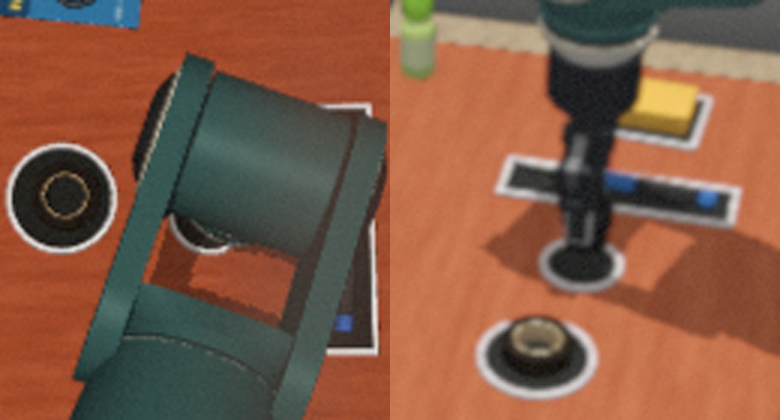

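The loupe is held over the small dish at (0.493, -0.165), matching the dish. I'll lower it.

Call:
{"name": "servo_tool", "arguments": {"moves": [{"linear": [0, 0.002, -0.025], "rotation": [0, 0, 0]}, {"linear": [0, 0.002, -0.043], "rotation": [0, 0, 0]}, {"linear": [0, 0.002, -0.044], "rotation": [0, 0, 0]}, {"linear": [0, 0.002, -0.044], "rotation": [0, 0, 0]}, {"linear": [0, 0.002, -0.044], "rotation": [0, 0, 0]}]}}

```text
time_s: 28.25
tool_pos: [0.4936, -0.1619, 0.0178]
orientation: [-3.14, 0.107, 0.0]
ft_force: [-2.9, 1.5, 7.9]
grip_width: 0.0406
gripper_force: 61.9
```

Call:
{"name": "servo_tool", "arguments": {"gripper": 1, "moves": [{"linear": [0, 0, 0], "rotation": [0, 0, 0]}, {"linear": [0, 0, 0], "rotation": [0, 0, 0]}, {"linear": [0, 0, 0], "rotation": [0, 0, 0]}, {"linear": [0, 0, 0], "rotation": [0, 0, 0]}, {"linear": [0, 0, 0.06], "rotation": [0, 0, 0]}, {"linear": [0, 0, 0.16], "rotation": [0, 0, 0]}, {"linear": [0, 0.5, 0.3], "rotation": [0, 0, 0]}, {"linear": [0, 0.5, 0.3], "rotation": [0, 0, 0]}, {"linear": [0, 0.5, 0.3], "rotation": [0, 0, 0]}, {"linear": [0, 0.5, 0.3], "rotation": [0, 0, 0]}]}}

```text
time_s: 29.5
tool_pos: [0.4931, 0.0806, 0.166]
orientation: [-3.14, 0.107, -0.001]
ft_force: [0.8, 0.1, -0.3]
grip_width: 0.0855
gripper_force: 0.0
```

Run:
```python
from h import *
o=[]
for n,(x,y,w) in(('top',(290,190,220)),('side',(250,120,180))):
    c=manip.read_camera(n);a=c['frame'][y:y+180,x:x+w];o.append(cv2.resize(a,None,fx=2,fy=2,interpolation=cv2.INTER_CUBIC))
cv2.imwrite('pics/both10.png',np.hstack(o));print(manip.get_state()['tool_pos'])
```

```text
[0.49365864 0.08337613 0.16725255]
```

View pics/both10.png

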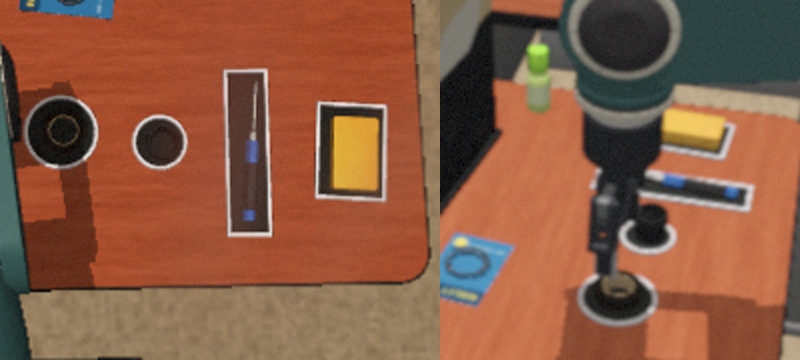

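Run:
```python
from h import *
c=manip.read_camera('top');a=c['frame'][240:285,345:400];a=cv2.convertScaleAbs(a,alpha=2.2)
cv2.imwrite('pics/loupe.png',cv2.resize(a,None,fx=9,fy=9,interpolation=cv2.INTER_CUBIC))
```

```text
(no output)
```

View pics/loupe.png

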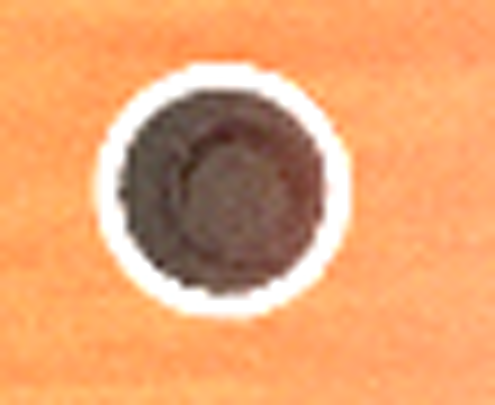

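The loupe, at (237,195), is inside the dish centred at (223,190). The offset is about 4 mm, mostly parallax. All four pieces are placed, so I'll hand in.

```bash
python3 -c "
from rig import manip
print(manip.job_done())"
```

```text
the job is handed in; nothing more can be done
None
```

The screwdriver, case, tape and loupe are each in their own tray or dish, placed in the order asked and let go. I left the syringe, note pad and orange look-alike alone, and handed the job in at about 30 s.

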